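# Spin the sampler carousel and brake it on its home patch

### The arm

A 6-joint arm with a two-finger parallel gripper is mounted at the origin on the work surface. World frame = base frame: x ahead of the robot, y to its left, z up, the work surface at z = 0. Lengths are in m, angles in rad, forces in N, time in s.
With the tool pointing down it reaches from about 0.3 to 0.875 m from the base axis. Payload 6.4 kg.
Tool frame: the origin (TCP) lies at the very end of the fingers, on their centre line; the grasp point (between the pads) lies ctrl.grip_point_offset behind it (ctrl.grip_point_offset is the distance from the TCP to the grasp point, in m); z points along the fingers, x is the direction in which the jaws open and shut, and the axes are right-handed (so a half turn about z gives the same grasp; the last joint's range is limited). The gripper opens to 85 mm and grips with 20 to 120 N. Pads are 22 mm wide; open, the fingers measure 114 mm over their backs; the gripper's body (76 mm by 85 mm) begins 54 mm behind the grasp point. The pads swing forward as they close: fully open they stand 13 mm farther back than shut.
Start: joints at [-1.372, 0.181, 1.607, -0, 1.354, -0.206], TCP at [0.226, -0.529, 0.231] pointing down, gripper open.
Joint ranges: [-2.99, 2.99], [-0.89, 2.07], [0.3, 2.58], [-1.14, 4.28], [0, 2.63], [-3.12, 3.12]. Speed limits (rad/s): [2.57, 2.57, 3.01, 3.14, 3.14, 3.14].

### API

Orientations are given as a unit quaternion [w, x, y, z].
In Python, from bench import get_obs, viewer, workorder, ctrl gives the robot as it stands. The module is installed in compiled form; this text tells all that it offers.
- The arm moves only by the tool move_arm, never from a script. Its argument "increments" is a list of rows, each an object of numbers: "tx", "ty", "tz": the shift along the tool's x, y, z in m; "turn": the turn about the tool's z in degrees. A call has 1 to 20 rows; each row is the pose to reach, as a shift and turn from the pose commanded when the call began, along the tool's axes at that moment; what a row does not reach only later rows make up. A row lasts 1/12 s, in which the tool goes at most 41.7 mm and 7.16 degrees, less where a joint would pass 70% of its speed; a pose out of reach is approached as far as the arm can. A call with a gripper value outside its range is refused whole. "gripper" is the opening, from 0 (shut) to 1 (fully open), set as the call begins (left out, the last holds). The fingers move at their own pace and stop on an object; the grip force is fixed at half the most. Time passes only in rows, so rows that repeat a pose let the fingers close. It gives the time, the measured TCP pose, the force and the opening at its end, in the units of the state.
- get_obs(): the state, without advancing time (a new reading comes with each control period).
- viewer.camera(name): name is "scene" or "top"; returns (picture, depth): 420x560x3 uint8, red, green, blue; 420x560 float32, m along the optical axis (not along the pixel's ray), 0 where there is no reading.
- viewer.get_calibration(name): a dict with "intrinsics" (3x3 intrinsics, pixels), "origin" and "attitude" of the camera in the world. Camera axes: x right, y up, looking along -z (the intrinsics and any distortion apply to the point x, -y, -z); pixel columns grow to the right and rows downward; lengths in m; the calibration is good to about 2 mm. A picture is of the moment at which its call begins. get_calibration takes no time and is no camera call.
- workorder.hand_in(): hands the job in, once; it reports no verdict.
The state is a dict: "time_s": time; "q": joint angles; "dq": joint speeds; "joint_efforts": joint torques, N m; "eef_pos": TCP position; "eef_rot": TCP orientation; "wrist_force": force on the tool from outside, world axes, zero at the start; "torque": the same for the moment, N m; "opening": opening from 0.0 (shut) to 1.0 (fully open).
Only numpy, scipy, OpenCV 4.12 (cv2) and the standard library are available. Lean on these libraries where they do the work, as an engineer would, in place of code of your own. Each camera call takes 0.05 s, during which the arm holds its last target.

### The job

Check that the pale grey carousel wheel runs freely and park it at home: flick it by its blue peg, in either direction, so that it spins briskly on its own (faster than one turn in six seconds) for at least two seconds with nothing touching it. Then brake it with the closed fingertips on top of the wheel so that it stops with the orange patch at the green pointer, and finish while still pressing on the stopped wheel. Brake it on the patch in one go, while it still runs (do not stop it elsewhere and push it round), and leave the jar, the bottle and the tube rack standing where they are.

Things in the scene. Friction and masses are not known exactly. Their poses are not given: they have to be found in the camera images.
- carousel: Fixed cream base of the carousel, 210 mm across. Its origin is on the bench, on the vertical axis of the wheel. Its x axis points from the wheel's axis to the green pointer. The pointer is a post with a small level arrow outside the wheel's rim, from 123 to 162 mm from the axis, 70 mm high, 26 mm wide.
- wheel (a joint): Turn of the wheel (rad, not wrapped; grows anticlockwise seen from above). 0 (or any whole number of turns) means that the middle of the orange patch is at the pointer. The wheel turns without end on a very free bearing: it loses about a tenth of its speed per second, and a light press (a few N) of a fingertip on it stops it almost at once.
- patch (a point): Point on the top face of the wheel at the middle of the orange patch, 115 mm from the axis. The wheel is a pale grey disc, 240 mm across, 12 mm thick, about 0.4 to 0.8 kg, its flat top 60 mm above the bench. The orange patch on its rim spans 0.2 rad to either side of this point, from 87 to 119 mm from the axis. In the middle a metal hub (32 mm across) stands 10 mm above the top face, ringed by six grey vial caps 3 mm high, 41 mm from the axis at most.
- pointer (a point): Fixed point at the height of the wheel's top, 115 mm from the axis, just inside the tip of the green pointer: patch lies here when the wheel is home.
- peg (a point): Centre of the top of the blue upright peg on the wheel: 14 mm across, standing 30 mm above the wheel's top face (top 90 mm above the bench), 65 mm from the axis, exactly opposite the orange patch. The band of the wheel from 80 to 119 mm from the axis is flat and free, also of the peg as it comes round.
- jar: Clear jar with a blue cap, 60 mm across, 85 mm high, loose beside the carousel; origin at the centre of its underside. To be left alone.
- amber: Amber bottle with a black cap, 48 mm across, 95 mm high, loose beside the carousel; origin at the centre of its underside. To be left alone.
- rack: Blue tube rack, 85 x 120 x 40 mm, loose beside the carousel; origin at the centre of its underside. To be left alone.

How it is judged:
By the outcome, as a careful person would: the job done as asked, in the order asked, and still so for the second after the job is handed in, while the arm keeps its last pose, push and grip.
It also fails if it takes over 58 s, if anything falls off the work surface, if the arm or the gripper's body presses on something with over 40 N, if the wrist force passes 120 N, or if a joint passes its speed limit or range.

## Working session

There is one attempt and no reset: what is moved stays moved. The work goes in short steps, Python scripts to look and compute and a tool call to move; the robot and the scene stay as the last step left them, time stands still between calls to the robot, and variables do not carry over. Pictures are saved under pics/ and viewed, and the job is handed in when it is done.

Besides the shell and the picture viewer there is one more tool, called by a JSON object that holds its "op" and its "data". move_arm: Moves the arm, as the interface text tells. Its arguments: {"type":"object","properties":{"increments":{"type":"array"},"gripper":{"type":"number"}},"required":["increments"]}

```bash
mkdir -p pics; python3 - <<'E'
from bench import get_obs, viewer, ctrl
import cv2,numpy as np
for n in("scene","top"):
    p,d=viewer.camera(n); cv2.imwrite(f"pics/{n}0.png",p[:,:,::-1]); np.savez(f"{n}0.npz",p=p,d=d)
    print(n,viewer.get_calibration(n))
print(get_obs(),ctrl.grip_point_offset)
E
```

```text
scene {'intrinsics': array([[480.29576555,   0.        , 278.18053681],
       [  0.        , 480.29576555, 209.42522214],
       [  0.        ,   0.        ,   1.        ]]), 'origin': array([0.8546279 , 0.41853083, 0.8335309 ]), 'attitude': array([0.29527447, 0.09166981, 0.26557047, 0.91317137])}
top {'intrinsics': array([[466.67226521,   0.        , 280.52163873],
       [  0.        , 466.67226521, 200.53926402],
       [  0.        ,   0.        ,   1.        ]]), 'origin': array([0.45603007, 0.04507   , 0.90206841]), 'attitude': array([ 0.70810215,  0.02377832, -0.04578467, -0.70422276])}
{'time_s': 0.1, 'q': array([-1.37232184e+00,  1.81500318e-01,  1.60787737e+00, -1.81291278e-06,
        1.35382760e+00, -2.06304302e-01]), 'dq': array([ 0.00178887, -0.00217163, -0.00231456, -0.00093747, -0.00022197,
        0.00086231]), 'joint_efforts': array([-1.10256835e-04, -4.45878804e+01, -3.52240098e+01, -2.14770948e-04,
        4.14495196e-03, -1.15779386e-05]), 'eef_pos': array([ 0.22635799, -0.5280352 ,  0.23047019]), 'eef_rot': array([-5.71756979e-04,  8.34809826e-01, -5.50537831e-01, -5.68544438e-04]), 'wrist_force': array([0.11699761, 0.09971391, 0.50071351]), 'torque': array([0.01260278, 0.01711912, 0.01479878]), 'opening': 1.0012110345783436} 0.0187
```

View pics/scene0.png

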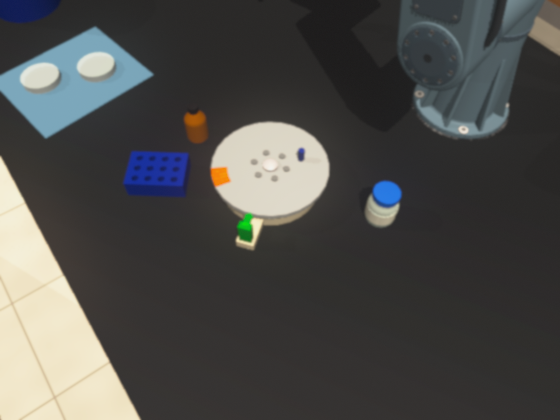

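View pics/top0.png

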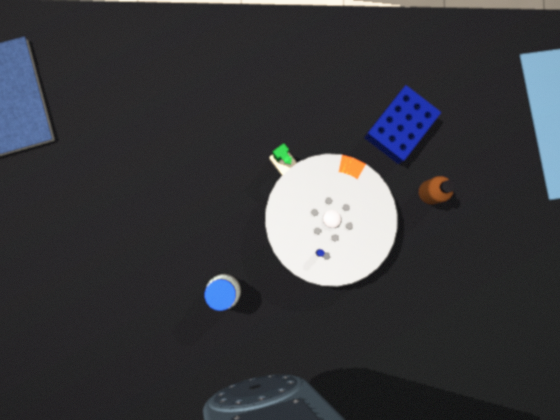

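The top picture shows the wheel near (331,219), the patch at (352,167), the peg at (320,253), the pointer at (284,155), the jar at (222,293), the amber bottle at (437,190) and the rack at (404,124). Next I'll turn these into positions.

```bash
cat > h.py <<'E'
import numpy as np, cv2
from scipy.spatial.transform import Rotation as R
from bench import viewer
def rays(n,uv):
    c=viewer.get_calibration(n);K=c["intrinsics"];q=c["attitude"]
    uv=np.atleast_2d(uv).astype(float)
    d=np.c_[(uv[:,0]-K[0,2])/K[0,0],-(uv[:,1]-K[1,2])/K[1,1],-np.ones(len(uv))]
    return np.array(c["origin"]),R.from_quat([q[1],q[2],q[3],q[0]]).apply(d)
def plane(n,uv,z):
    o,d=rays(n,uv); return o+d*((z-o[2])/d[:,2])[:,None]
def masks(p):
    h=cv2.cvtColor(p,cv2.COLOR_RGB2HSV).astype(int); H,S,V=h[...,0],h[...,1],h[...,2]
    return dict(orange=(H>8)&(H<22)&(S>180)&(V>200),green=(H>45)&(H<75)&(S>150)&(V>80),
      white=(S<60)&(V>140),blue=(H>105)&(H<130)&(S>120)&(V>60),brown=(H<20)&(S>120)&(V>50)&(V<190))
def cents(m,amin=15):
    n,l,s,c=cv2.connectedComponentsWithStats(m.astype(np.uint8))
    return [(s[i],c[i],l==i) for i in range(1,n) if s[i][4]>=amin]
def circ(P):
    A=np.c_[2*P[:,:2],np.ones(len(P))];b=(P[:,:2]**2).sum(1)
    s=np.linalg.lstsq(A,b,rcond=None)[0]; return s[:2],np.sqrt(s[2]+s[0]**2+s[1]**2)
E
python3 - <<'E'
from h import *
for n in("top","scene"):
    p=np.load(n+"0.npz")["p"];d=np.load(n+"0.npz")["d"];M=masks(p)
    for k,z in(("orange",.06),("green",.07),("blue",.09),("brown",.06)):
        for s,c,l in cents(M[k]): print(n,k,s,c.round(1),plane(n,c,z)[0].round(4))
    w=max(cents(M["white"]|M["orange"]),key=lambda t:t[0][4] if t[0][1]<300 and t[0][0]>150 and t[0][1]>50 else 0)
    cs,_=cv2.findContours(w[2].astype(np.uint8),cv2.RETR_EXTERNAL,cv2.CHAIN_APPROX_NONE)
    C=max(cs,key=len)[:,0]; P=plane(n,C,.06); keep=np.ones(len(P),bool)
    for _ in range(8):
        c,r=circ(P[keep]); e=np.hypot(*(P[:,:2]-c).T)-r; keep=abs(e)<.003
    print(n,"wheel",w[0],c,r,keep.sum(),len(P))
E
```

```text
top orange [341 156  23  21 306] [351.2 165.5] [ 0.6049 -0.1105  0.06  ]
top green [273 144  18  19 205] [281.8 152.9] [0.6249 0.0173 0.07  ]
top blue [ 366   85   75   78 3093] [403.  123.8] [ 0.6761 -0.1992  0.09  ]
top blue [317 250   7   6  35] [319.9 252.5] [ 0.4461 -0.0488  0.09  ]
top blue [204 279  31  33 790] [219.3 295.1] [0.3733 0.124  0.09  ]
top brown [343 154  23  10  29] [354.  157.9] [ 0.619  -0.1159  0.06  ]
top brown [418 176  35  28 649] [433.8 190.6] [ 0.5597 -0.2626  0.06  ]
top wheel [  265   154   132   132 13446] [ 0.50704887 -0.0727438 ] 0.11939777396837108 338 435
scene orange [211 168  18  18 244] [219.2 175.7] [ 0.6056 -0.1106  0.06  ]
scene green [237 214  15  27 282] [244.9 227.5] [0.6337 0.024  0.07  ]
scene blue [   0    0   55   23 1082] [24.9  9.8] [ 0.7334 -0.8043  0.09  ]
scene blue [ 123  151   66   46 2711] [156.4 173.4] [ 0.7105 -0.165   0.09  ]
scene blue [372 180  30  27 631] [386.5 192.8] [0.3805 0.127  0.09  ]
scene brown [549   0  11   7  41] [555.7   1.9] [-0.4326 -0.0778  0.06  ]
scene brown [183 110  25  34 639] [195.9 126.4] [ 0.5759 -0.2512  0.06  ]
scene brown [210 169   5  17  21] [211.2 177.2] [ 0.6204 -0.1168  0.06  ]
scene wheel [ 211  122  118   96 8484] [ 0.50899824 -0.07219628] 0.11976583536681894 280 358
```

{"op": "move_arm", "data": {"increments": [{"tx":-0.08,"ty":-0.085,"tz":0.02,"turn":15},{"tx":-0.16,"ty":-0.17,"tz":0.05,"turn":30},{"tx":-0.25,"ty":-0.27,"tz":0.08,"turn":45},{"tx":-0.337,"ty":-0.361,"tz":0.1,"turn":60},{"tx":-0.337,"ty":-0.361,"tz":0.1,"turn":60},{"tx":-0.337,"ty":-0.361,"tz":0.1,"turn":60},{"tx":-0.337,"ty":-0.361,"tz":0.1,"turn":60},{"tx":-0.337,"ty":-0.361,"tz":0.1,"turn":60},{"tx":-0.337,"ty":-0.361,"tz":0.1,"turn":60},{"tx":-0.337,"ty":-0.361,"tz":0.1,"turn":60},{"tx":-0.337,"ty":-0.361,"tz":0.1,"turn":60},{"tx":-0.337,"ty":-0.361,"tz":0.1,"turn":60},{"tx":-0.337,"ty":-0.361,"tz":0.1,"turn":60},{"tx":-0.337,"ty":-0.361,"tz":0.1,"turn":60},{"tx":-0.337,"ty":-0.361,"tz":0.1,"turn":60}], "gripper": 0}}

```text
time_s: 1.35
eef_pos: [0.4253, -0.0754, 0.1308]
eef_rot: [-0.0, -0.449, 0.893, 0.0]
wrist_force: [0.4, 0.8, 0.4]
opening: -0.001
```

{"op": "move_arm", "data": {"increments": [{"tz":0.03},{"tz":0.057},{"tz":0.057}]}}

```text
validation failed for argument at $.in...
```

```bash
python3 - <<'E'
from h import *
from bench import get_obs
o=get_obs();print(o["eef_pos"],o["wrist_force"])
a=[]
for n in("top","scene"):
    p,d=viewer.camera(n); M=masks(p)
    for k,z in(("orange",.06),("blue",.09)):
        for s,c,l in cents(M[k]): print(n,k,s,c.round(1),plane(n,c,z)[0].round(4))
    y,x=(130,240) if n=="top" else(100,180)
    a.append(cv2.resize(p[y:y+150,x:x+200,::-1],None,fx=2.,fy=2.,interpolation=2))
cv2.imwrite("pics/pre.png",np.hstack(a))
E
```

```text
[ 0.42531671 -0.0754037   0.13076601] [0.35806865 0.84993631 0.39187512]
top orange [341 156  23  21 303] [351.1 165.4] [ 0.605  -0.1105  0.06  ]
top blue [ 366   85   76   78 3111] [402.9 124. ] [ 0.6759 -0.1991  0.09  ]
top blue [204 279  31  33 790] [219.3 295.1] [0.3733 0.124  0.09  ]
scene orange [211 168  18  18 244] [219.2 175.7] [ 0.6056 -0.1106  0.06  ]
scene blue [   0    0   55   23 1083] [24.9  9.7] [ 0.7333 -0.8043  0.09  ]
scene blue [ 123  151   66   46 2708] [156.3 173.4] [ 0.7105 -0.1651  0.09  ]
scene blue [372 180  30  27 630] [386.5 192.8] [0.3805 0.1271 0.09  ]
```

View pics/pre.png

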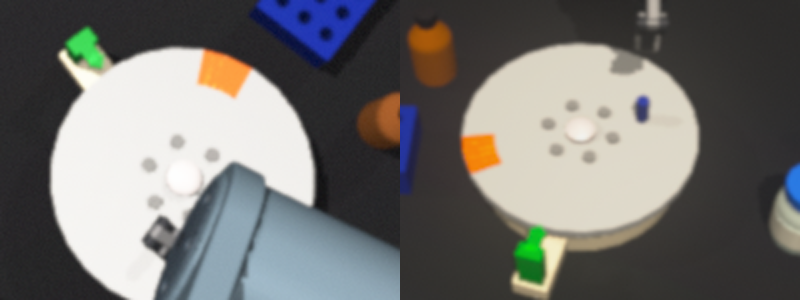

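The move was refused because its rows left out some keys. The picture shows the peg untouched, at about (640,108) in the right half, with the finger up behind it. I'll descend again, with all four keys in each row.

{"op": "move_arm", "data": {"increments": [{"tx":0,"ty":0,"tz":0.03,"turn":0},{"tx":0,"ty":0,"tz":0.057,"turn":0},{"tx":0,"ty":0,"tz":0.057,"turn":0}]}}

```text
time_s: 1.7
eef_pos: [0.4221, -0.0765, 0.0706]
eef_rot: [-0.002, -0.447, 0.895, 0.003]
wrist_force: [-2.1, 1.3, -0.7]
opening: 0.001
```

```bash
python3 - <<'E'
from h import *
from bench import get_obs
o=get_obs();print(o["eef_pos"],o["wrist_force"])
p,d=viewer.camera("scene")
cv2.imwrite("pics/pre2.png",cv2.resize(p[90:240,180:380,::-1],None,fx=4.,fy=4.,interpolation=2))
E
```

```text
[ 0.42212072 -0.07647435  0.07060304] [-2.10031264  1.26906604 -0.70216175]
```

View pics/pre2.png

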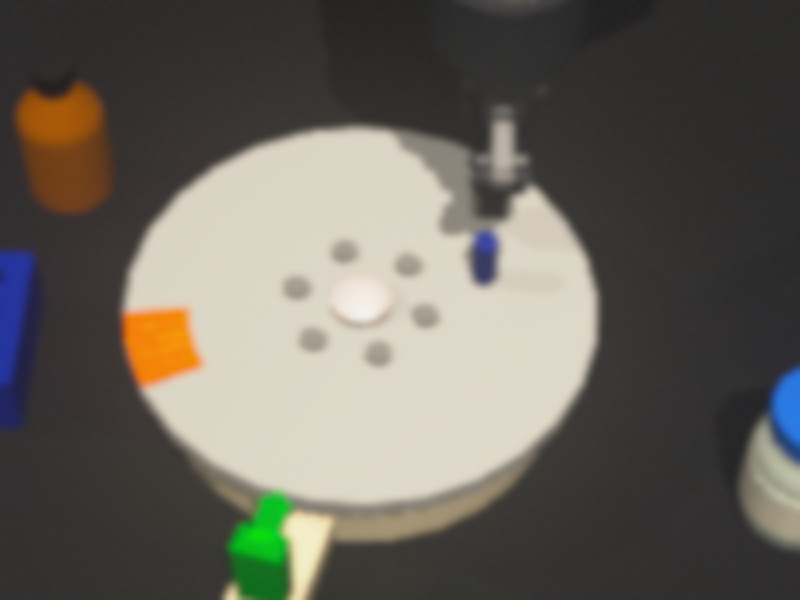

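The finger stands just behind the peg, at (490,210) against (485,255) in the enlarged picture. Now the flick, clockwise, followed by a lift and a shift out over the free band.

{"op": "move_arm", "data": {"increments": [{"tx":-0.003,"ty":0,"tz":0,"turn":0},{"tx":-0.008,"ty":0,"tz":0,"turn":0},{"tx":-0.015,"ty":0,"tz":0,"turn":0},{"tx":-0.024,"ty":0,"tz":0,"turn":0},{"tx":-0.035,"ty":0,"tz":0,"turn":0},{"tx":-0.047,"ty":0,"tz":0,"turn":0},{"tx":-0.047,"ty":0,"tz":-0.02,"turn":0},{"tx":-0.047,"ty":0.005,"tz":-0.04,"turn":0},{"tx":-0.05,"ty":0.02,"tz":-0.04,"turn":0},{"tx":-0.052,"ty":0.036,"tz":-0.03,"turn":0},{"tx":-0.052,"ty":0.036,"tz":-0.02,"turn":0},{"tx":-0.052,"ty":0.036,"tz":-0.02,"turn":0}]}}

```text
time_s: 2.75
eef_pos: [0.4269, -0.012, 0.0929]
eef_rot: [-0.001, -0.449, 0.894, 0.001]
wrist_force: [-0.9, -0.6, -0.5]
opening: -0.001
```

```bash
cat > trk.py <<'E'
from h import *
from bench import get_obs
C=np.array([.508,-.0725]);P0=np.radians(37.5)
def look(n="scene",save=None):
    t=get_obs()["time_s"]; p,d=viewer.camera(n); M=masks(p)
    if save: cv2.imwrite(save,p[:,:,::-1])
    cand=[]
    for s,c,l in cents(M["orange"],40):
        v=plane(n,c,.06)[0][:2]-C; r=np.hypot(*v)
        if .09<r<.115: cand.append((s[4],r,np.arctan2(v[1],v[0])-P0))
    if not cand: return t,None,None,None
    a,r,th=max(cand); th=(th+np.pi)%(2*np.pi)-np.pi
    return t,th,r,a
E
python3 - <<'E'
from trk import *
for i in range(6):
    n="scene" if i%2==0 else "top"
    print(n,look(n,"pics/s1.png" if i==0 else None))
o=get_obs();print(o["eef_pos"],o["wrist_force"])
E
```

```text
scene (2.75, np.float64(-2.7793478165502696), np.float64(0.10483162036785247), np.int32(197))
top (2.8, None, None, None)
scene (2.85, np.float64(-3.010077186849246), np.float64(0.10440989403554017), np.int32(188))
top (2.9, None, None, None)
scene (2.95, np.float64(3.0403541799677383), np.float64(0.10320187878972155), np.int32(173))
top (3.0, None, None, None)
[ 0.42865795 -0.01378498  0.09465029] [ 0.47935965  0.51725751 -0.41277347]
```

The wheel runs clockwise at about 2.3 rad/s. I'll let it run and lower slowly to a hover at 68 mm.

{"op": "move_arm", "data": {"increments": [{"tx":0,"ty":0,"tz":0.002,"turn":0},{"tx":0,"ty":0,"tz":0.004,"turn":0},{"tx":0,"ty":0,"tz":0.006,"turn":0},{"tx":0,"ty":0,"tz":0.008,"turn":0},{"tx":0,"ty":0,"tz":0.01,"turn":0},{"tx":0,"ty":0,"tz":0.012,"turn":0},{"tx":0,"ty":0,"tz":0.014,"turn":0},{"tx":0,"ty":0,"tz":0.016,"turn":0},{"tx":0,"ty":0,"tz":0.018,"turn":0},{"tx":0,"ty":0,"tz":0.02,"turn":0},{"tx":0,"ty":0,"tz":0.021,"turn":0},{"tx":0,"ty":0,"tz":0.022,"turn":0},{"tx":0,"ty":0,"tz":0.022,"turn":0},{"tx":0,"ty":0,"tz":0.022,"turn":0},{"tx":0,"ty":0,"tz":0.022,"turn":0},{"tx":0,"ty":0,"tz":0.022,"turn":0},{"tx":0,"ty":0,"tz":0.022,"turn":0},{"tx":0,"ty":0,"tz":0.022,"turn":0},{"tx":0,"ty":0,"tz":0.022,"turn":0},{"tx":0,"ty":0,"tz":0.022,"turn":0}]}}

```text
time_s: 4.72
eef_pos: [0.4279, -0.0134, 0.0723]
eef_rot: [0.0, -0.448, 0.894, -0.0]
wrist_force: [0.2, 0.2, -0.5]
opening: -0.003
```

```bash
python3 - <<'E'
from trk import *
for i in range(4): print(look("scene"))
o=get_obs();print(o["eef_pos"],o["wrist_force"])
E
```

```text
(4.7167, np.float64(-0.7521540350703884), np.float64(0.1042755118927383), np.int32(251))
(4.7667, np.float64(-0.8464975659266156), np.float64(0.10443138019452723), np.int32(250))
(4.8167, np.float64(-0.9432562786086174), np.float64(0.1043931056386376), np.int32(243))
(4.8667, np.float64(-1.0369166389865212), np.float64(0.10477223036139745), np.int32(243))
[ 0.42790359 -0.0133839   0.07229669] [0.66446449 0.33262365 0.1996788 ]
```

{"op": "move_arm", "data": {"increments": [{"tx":0,"ty":0,"tz":0,"turn":0},{"tx":0,"ty":0,"tz":0,"turn":0},{"tx":0,"ty":0,"tz":0,"turn":0},{"tx":0,"ty":0,"tz":0,"turn":0},{"tx":0,"ty":0,"tz":0,"turn":0},{"tx":0,"ty":0,"tz":0,"turn":0},{"tx":0,"ty":0,"tz":0,"turn":0},{"tx":0,"ty":0,"tz":0,"turn":0},{"tx":0,"ty":0,"tz":0,"turn":0},{"tx":0,"ty":0,"tz":0,"turn":0},{"tx":0,"ty":0,"tz":0,"turn":0},{"tx":0,"ty":0,"tz":0,"turn":0},{"tx":0,"ty":0,"tz":0,"turn":0},{"tx":0,"ty":0,"tz":0,"turn":0},{"tx":0,"ty":0,"tz":0,"turn":0},{"tx":0,"ty":0,"tz":0,"turn":0},{"tx":0,"ty":0,"tz":0,"turn":0},{"tx":0,"ty":0,"tz":0,"turn":0},{"tx":0,"ty":0,"tz":0.002,"turn":0},{"tx":0,"ty":0,"tz":0.004,"turn":0}]}}

```text
time_s: 6.58
eef_pos: [0.428, -0.0135, 0.0682]
eef_rot: [0.0, -0.448, 0.894, -0.0]
wrist_force: [-0.4, 0.7, 0.2]
opening: -0.0
```

```bash
python3 - <<'E'
from trk import *
for i in range(5): 
    o=get_obs();print(look("scene"),o["eef_pos"].round(4))
o=get_obs();print(o["eef_pos"],o["wrist_force"])
E
```

```text
(6.5833, np.float64(2.3308464269867404), np.float64(0.09396713632922706), np.int32(62)) [ 0.428  -0.0135  0.0682]
(6.6333, np.float64(2.269303268327378), np.float64(0.09278483187334204), np.int32(41)) [ 0.4276 -0.0133  0.0678]
(6.6833, None, None, None) [ 0.4276 -0.0133  0.0679]
(6.7333, None, None, None) [ 0.4276 -0.0133  0.068 ]
(6.7833, np.float64(1.835079049882986), np.float64(0.10823347144327984), np.int32(54)) [ 0.4278 -0.0134  0.0681]
[ 0.42788507 -0.0133938   0.06822724] [0.39691619 0.90143257 0.56456846]
```

{"op": "move_arm", "data": {"increments": [{"tx":0,"ty":0,"tz":0.001,"turn":0},{"tx":0,"ty":0,"tz":0.002,"turn":0},{"tx":0,"ty":0,"tz":0.003,"turn":0},{"tx":0,"ty":0,"tz":0.004,"turn":0},{"tx":0,"ty":0,"tz":0.004,"turn":0},{"tx":0,"ty":0,"tz":0.004,"turn":0},{"tx":0,"ty":0,"tz":0.004,"turn":0},{"tx":0,"ty":0,"tz":0.004,"turn":0},{"tx":0,"ty":0,"tz":0.004,"turn":0},{"tx":0,"ty":0,"tz":0.004,"turn":0},{"tx":0,"ty":0,"tz":0.004,"turn":0},{"tx":0,"ty":0,"tz":0.004,"turn":0},{"tx":0,"ty":0,"tz":0.004,"turn":0},{"tx":0,"ty":0,"tz":0.004,"turn":0},{"tx":0,"ty":0,"tz":0.004,"turn":0},{"tx":0,"ty":0,"tz":0.004,"turn":0},{"tx":0,"ty":0,"tz":0.004,"turn":0},{"tx":0,"ty":0,"tz":0.004,"turn":0},{"tx":0,"ty":0,"tz":0.004,"turn":0},{"tx":0,"ty":0,"tz":0.004,"turn":0}]}}

```text
time_s: 8.5
eef_pos: [0.4279, -0.0134, 0.0643]
eef_rot: [0.0, -0.448, 0.894, 0.0]
wrist_force: [-0.4, 0.6, -0.2]
opening: 0.004
```

{"op": "move_arm", "data": {"increments": [{"tx":0,"ty":0,"tz":0,"turn":0},{"tx":0,"ty":0,"tz":0,"turn":0},{"tx":0,"ty":0,"tz":0,"turn":0},{"tx":0,"ty":0,"tz":0,"turn":0},{"tx":0,"ty":0,"tz":0,"turn":0},{"tx":0,"ty":0,"tz":0,"turn":0},{"tx":0,"ty":0,"tz":0,"turn":0},{"tx":0,"ty":0,"tz":0,"turn":0},{"tx":0,"ty":0,"tz":0,"turn":0},{"tx":0,"ty":0,"tz":0,"turn":0},{"tx":0,"ty":0,"tz":0,"turn":0},{"tx":0,"ty":0,"tz":0,"turn":0},{"tx":0,"ty":0,"tz":0,"turn":0},{"tx":0,"ty":0,"tz":0,"turn":0},{"tx":0,"ty":0,"tz":0,"turn":0},{"tx":0,"ty":0,"tz":0,"turn":0},{"tx":0,"ty":0,"tz":0,"turn":0},{"tx":0,"ty":0,"tz":0,"turn":0},{"tx":0,"ty":0,"tz":0,"turn":0},{"tx":0,"ty":0,"tz":0,"turn":0}]}}

```text
time_s: 10.17
eef_pos: [0.4279, -0.0134, 0.0643]
eef_rot: [0.0, -0.448, 0.894, -0.0]
wrist_force: [-0.2, 0.1, -0.5]
opening: 0.001
```

```bash
python3 - <<'E'
from trk import *
for i in range(4): 
    o=get_obs();print(look("scene"),o["eef_pos"].round(4),o["wrist_force"].round(1))
E
```

```text
(10.1667, np.float64(-2.32860093701417), np.float64(0.10519290172446527), np.int32(199)) [ 0.4279 -0.0134  0.0643] [-0.2  0.1 -0.5]
(10.2167, np.float64(-2.378302988701247), np.float64(0.10512808639162292), np.int32(198)) [ 0.4279 -0.0134  0.0643] [-0.3  0.   0.2]
(10.2667, np.float64(-2.430109545666748), np.float64(0.10503576084909616), np.int32(197)) [ 0.4279 -0.0134  0.0643] [ 0.4  0.3 -0.2]
(10.3167, np.float64(-2.47790143615709), np.float64(0.10499189485614761), np.int32(195)) [ 0.4279 -0.0134  0.0643] [0.3 0.8 0. ]
```

{"op": "move_arm", "data": {"increments": [{"tx":0,"ty":0,"tz":0,"turn":0},{"tx":0,"ty":0,"tz":0,"turn":0},{"tx":0,"ty":0,"tz":0,"turn":0},{"tx":0,"ty":0,"tz":0,"turn":0},{"tx":0,"ty":0,"tz":0,"turn":0},{"tx":0,"ty":0,"tz":0,"turn":0},{"tx":0,"ty":0,"tz":0,"turn":0},{"tx":0,"ty":0,"tz":0,"turn":0},{"tx":0,"ty":0,"tz":0,"turn":0},{"tx":0,"ty":0,"tz":0,"turn":0},{"tx":0,"ty":0,"tz":0,"turn":0},{"tx":0,"ty":0,"tz":0,"turn":0},{"tx":0,"ty":0,"tz":0,"turn":0},{"tx":0,"ty":0,"tz":0,"turn":0},{"tx":0,"ty":0,"tz":0,"turn":0},{"tx":0,"ty":0,"tz":0,"turn":0},{"tx":0,"ty":0,"tz":0,"turn":0},{"tx":0,"ty":0,"tz":0,"turn":0},{"tx":0,"ty":0,"tz":0,"turn":0},{"tx":0,"ty":0,"tz":0,"turn":0}]}}

```text
time_s: 12.03
eef_pos: [0.4279, -0.0134, 0.0643]
eef_rot: [0.0, -0.448, 0.894, -0.0]
wrist_force: [0.0, -0.2, -0.4]
opening: 0.001
```

{"op": "move_arm", "data": {"increments": [{"tx":0,"ty":0,"tz":0,"turn":0},{"tx":0,"ty":0,"tz":0,"turn":0},{"tx":0,"ty":0,"tz":0,"turn":0},{"tx":0,"ty":0,"tz":0,"turn":0},{"tx":0,"ty":0,"tz":0,"turn":0},{"tx":0,"ty":0,"tz":0,"turn":0},{"tx":0,"ty":0,"tz":0,"turn":0},{"tx":0,"ty":0,"tz":0,"turn":0},{"tx":0,"ty":0,"tz":0,"turn":0},{"tx":0,"ty":0,"tz":0,"turn":0},{"tx":0,"ty":0,"tz":0,"turn":0},{"tx":0,"ty":0,"tz":0,"turn":0},{"tx":0,"ty":0,"tz":0,"turn":0},{"tx":0,"ty":0,"tz":0,"turn":0},{"tx":0,"ty":0,"tz":0,"turn":0},{"tx":0,"ty":0,"tz":0,"turn":0},{"tx":0,"ty":0,"tz":0,"turn":0},{"tx":0,"ty":0,"tz":0,"turn":0},{"tx":0,"ty":0,"tz":0,"turn":0},{"tx":0,"ty":0,"tz":0,"turn":0}]}}

```text
time_s: 13.7
eef_pos: [0.4279, -0.0134, 0.0643]
eef_rot: [0.0, -0.448, 0.894, 0.0]
wrist_force: [0.3, -0.8, -0.0]
opening: -0.003
```

```bash
python3 - <<'E'
from trk import *
for i in range(7): 
    n="top" if i==6 else "scene"
    print(n,look(n,f"pics/b_{n}.png"))
E
```

```text
scene (13.7, np.float64(1.1345598474985525), np.float64(0.1029051980304148), np.int32(253))
scene (13.75, np.float64(1.1048706617764186), np.float64(0.10306077510952441), np.int32(253))
scene (13.8, np.float64(1.0732914494089805), np.float64(0.10297875511496017), np.int32(255))
scene (13.85, np.float64(1.0451296790733977), np.float64(0.10293979679361846), np.int32(255))
scene (13.9, np.float64(1.0170367701731928), np.float64(0.10273660054961573), np.int32(254))
scene (13.95, np.float64(0.9862176603279549), np.float64(0.10282916679941118), np.int32(256))
top (14.0, None, None, None)
```

View pics/b_scene.png

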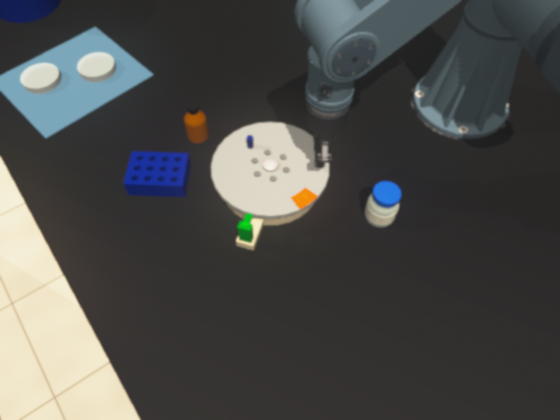

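The patch is at (304,199) and moving clockwise toward the pointer at about 0.58 rad/s. I'll wait 14 rows, then measure again.

{"op": "move_arm", "data": {"increments": [{"tx":0,"ty":0,"tz":0,"turn":0},{"tx":0,"ty":0,"tz":0,"turn":0},{"tx":0,"ty":0,"tz":0,"turn":0},{"tx":0,"ty":0,"tz":0,"turn":0},{"tx":0,"ty":0,"tz":0,"turn":0},{"tx":0,"ty":0,"tz":0,"turn":0},{"tx":0,"ty":0,"tz":0,"turn":0},{"tx":0,"ty":0,"tz":0,"turn":0},{"tx":0,"ty":0,"tz":0,"turn":0},{"tx":0,"ty":0,"tz":0,"turn":0},{"tx":0,"ty":0,"tz":0,"turn":0},{"tx":0,"ty":0,"tz":0,"turn":0},{"tx":0,"ty":0,"tz":0,"turn":0},{"tx":0,"ty":0,"tz":0,"turn":0}]}}

```text
time_s: 15.22
eef_pos: [0.4279, -0.0134, 0.0643]
eef_rot: [-0.0, -0.448, 0.894, -0.0]
wrist_force: [1.0, 1.0, -0.5]
opening: -0.002
```

```bash
python3 - <<'E'
from trk import *
print(look("top","pics/c_top.png"))
print(look("scene","pics/c_scene.png"));o=get_obs();print(o["time_s"],o["eef_pos"])
a=[cv2.imread("pics/c_top.png")[130:230,240:340],cv2.imread("pics/c_scene.png")[160:260,210:310]]
cv2.imwrite("pics/c.png",cv2.resize(np.hstack(a),None,fx=4,fy=4,interpolation=2))
E
```

```text
(15.2167, None, None, None)
(15.2667, np.float64(0.30687282816883465), np.float64(0.10308131006949935), np.int32(264))
15.3167 [ 0.42790408 -0.01337888  0.06428991]
```

View pics/c.png

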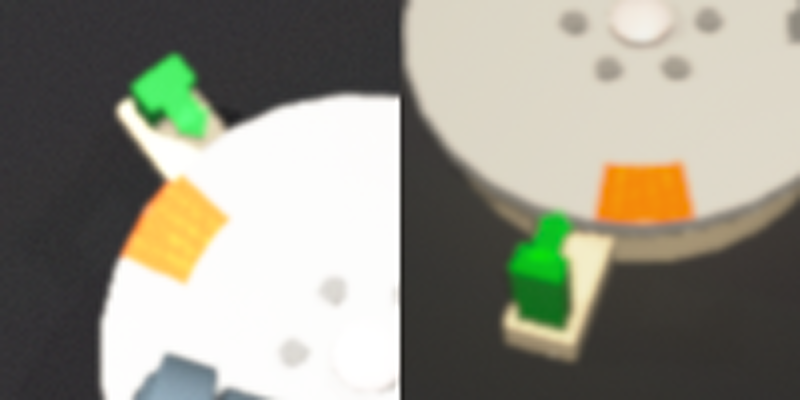

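The top view shows the patch at (175,230) moving toward the pointer tip at (195,125), with about 0.28 rad left at 0.47 rad/s. That puts contact about 0.62 s from now, so I brake.

{"op": "move_arm", "data": {"increments": [{"tx":0,"ty":0,"tz":0,"turn":0},{"tx":0,"ty":0,"tz":0,"turn":0},{"tx":0,"ty":0,"tz":0,"turn":0},{"tx":0,"ty":0,"tz":0,"turn":0},{"tx":0,"ty":0,"tz":0,"turn":0},{"tx":0,"ty":0,"tz":0,"turn":0},{"tx":0,"ty":0,"tz":0.002,"turn":0},{"tx":0,"ty":0,"tz":0.006,"turn":0},{"tx":0,"ty":0,"tz":0.0065,"turn":0}]}}

```text
time_s: 16.07
eef_pos: [0.4289, -0.013, 0.0598]
eef_rot: [0.001, -0.448, 0.894, 0.0]
wrist_force: [-10.7, 6.4, 33.9]
opening: 0.001
```

```bash
python3 - <<'E'
from trk import *
for i in range(4):
    o=get_obs(); print(look("scene","pics/d_scene.png"),o["eef_pos"].round(4),o["wrist_force"].round(1))
look("top","pics/d_top.png")
a=[cv2.imread("pics/d_top.png")[130:230,240:340],cv2.imread("pics/d_scene.png")[160:260,210:310]]
cv2.imwrite("pics/d.png",cv2.resize(np.hstack(a),None,fx=4,fy=4,interpolation=2))
E
```

```text
(16.0667, np.float64(0.009733526367407208), np.float64(0.10343164503866652), np.int32(267)) [ 0.4289 -0.013   0.0598] [-10.7   6.4  33.9]
(16.1167, np.float64(0.009951511651654865), np.float64(0.10346863773312498), np.int32(269)) [ 0.4289 -0.013   0.0598] [-7.8  5.7 27.7]
(16.1667, np.float64(0.010424350929042703), np.float64(0.1034148464183516), np.int32(268)) [ 0.4289 -0.013   0.0598] [-8.2  6.  28.8]
(16.2167, np.float64(0.010609679161502683), np.float64(0.10336054176978676), np.int32(267)) [ 0.4289 -0.013   0.0598] [-8.6  5.6 28.4]
```

View pics/d.png

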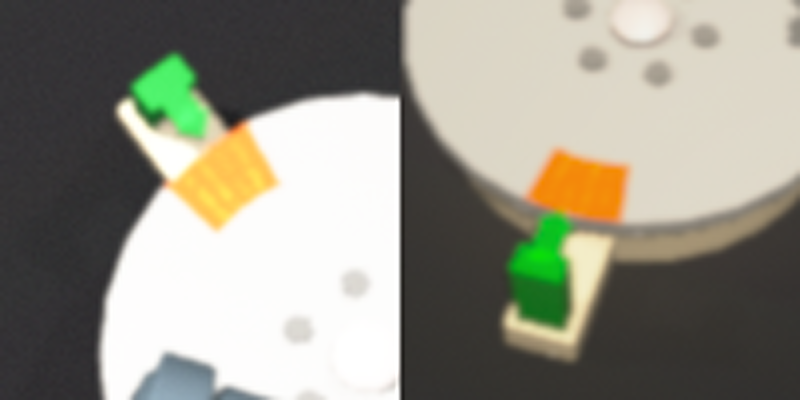

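```bash
python3 - <<'E'
from bench import workorder,get_obs
o=get_obs();print(o["time_s"],o["wrist_force"]);print(workorder.hand_in())
E
```

```text
16.3167 [-8.0966324   6.11529743 26.92507958]
the job is handed in; nothing more can be done
None
```

I flicked the wheel clockwise by its blue peg, let it run, and stopped it with one press of the closed fingertips, with the orange patch at the green pointer. The job was handed in at 16.3 s with the fingertips still pressing.

- **Spin:** it ran at about 2.3 rad/s after the flick and was still at 1.9 rad/s two seconds later. It stayed above 1.05 rad/s for about 7 s with nothing touching it. It had slowed to about 0.47 rad/s when I braked.
- **Stop position:** four camera readings over 0.15 s put the patch about 0.01 rad from the pointer and not moving.
- **Press:** the downward push on the wheel was steady at about 28 N (about 34 N on contact).
- **Jar, bottle and rack:** no move went near them. They looked undisturbed in the last full picture, taken about 2 s before the braking; I did not measure them again at the end.

One early move was refused because of missing keys in its rows, so nothing moved. The top camera gave no patch reading once the wheel was turning. The measured wheel angles therefore come from the scene camera alone, though the last top picture also shows the patch at the pointer.

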